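# Dispense the capsules with the press lever

## Robot

A 7-joint arm with a two-finger parallel gripper is mounted at the origin on a cart in front of the work surface, level with it; the furniture and walls round the work are solid. World frame = base frame: x ahead of the robot, y to its left, z up, the work surface at z = 0. Lengths are in m, angles in degrees, forces in N, time in s.
With the tool pointing down it reaches from about 0.425 to 0.875 m from the base axis. Payload 4.7 kg.
Tool frame: the origin (TCP) lies midway between the tips of the shut fingers; the grasp point (between the pads) lies 19 mm behind it (env.tcp_to_grasp is the distance from the TCP to the grasp point, in m); z points along the fingers, x is the direction in which the jaws open and shut, and the axes are right-handed (so a half turn about z gives the same grasp; the last joint's range is limited). The gripper opens to 87 mm and grips with 3 to 60 N. Pads are 19 mm wide; open, the fingers measure 117 mm over their backs; the gripper's body (75 mm by 190 mm) begins 51 mm behind the grasp point.
Start: joints at [70.422, 18.392, -4.016, 83.108, 1.295, 78.541, -3.26], TCP at [0.226, -0.609, 0.223] pointing down, gripper open.
Joint ranges: [-163.93, 163.93], [-17.29, 119.83], [-79.2, 71.16], [3.27, 140.29], [-89.18, 269.18], [5.43, 117.66], [-154.24, 154.24]. Speed limits (degrees/s): [147.25, 147.25, 180, 180, 180, 180, 180].

## Interface

Orientations are given as [roll, pitch, yaw] about the fixed x, y, z axes, in that order (R = Rz(yaw) Ry(pitch) Rx(roll)).
In Python, from cell import env, viewer gives the robot as it stands.
- The arm moves only by the shell command python3 -m pendant 'ROWS' [OPENING] [FORCE]. ROWS is JSON, a list of rows, each a list of 6 numbers: the shift along the tool's x, y, z each as a share of 0.1 m, from -1 to 1, then the turn, a rotation vector about the tool's x, y, z each as a share of 90 degrees, from -1 to 1. A call has exactly 8 rows; each row is the pose to reach, as a shift and turn from the pose commanded when the call began, along the tool's axes at that moment; what a row does not reach only later rows make up. A row lasts 1/8 s, in which the tool goes at most 62.5 mm and 10.7 degrees, less where a joint would pass 70% of its speed; a pose out of reach is approached as far as the arm can. A call with a number of a shift or a turn outside -1 to 1 is refused whole. A call with a gripper value outside its range is refused whole. OPENING is the finger opening in mm, from 0 to 87, set as the call begins (- or left out, the last holds). The fingers move at their own pace and stop on an object; FORCE is the grip in N (left out, the last holds). Time passes only in rows, so rows that repeat a pose let the fingers close, or fill a call up. It gives the time, the measured TCP pose, the force and the opening at its end, in the units of the state.
- env.get_obs(): the state, without advancing time (a new reading comes with each control period).
- viewer.read_camera(name): name is "scene" or "top" or "wrist"; returns a dict with "frame" (480x640x3 uint8, red, green, blue), "fx", "fy", "cx", "cy" (pixels), "k1" (the pictures are not rectified: a ray, as slopes to the right and down, at radius r is drawn at 1 + k1 r^2 times it, then the intrinsics apply), "view" (4x4, takes a point from world to camera coordinates); the wrist camera has in their place "hand_eye" (4x4, takes a point from camera to tool coordinates, whose origin is the TCP and whose axes are the tool frame's). Camera axes: x right, y down, z forward; pixel columns grow to the right and rows downward; lengths in m; the calibration is good to about 2 mm. A picture is of the moment at which its call begins: read the wrist's pose just before it. There is no depth.
- env.sign_off(): hands the job in, once; it reports no verdict.
The state is a dict: "time_s": time; "qpos": joint angles; "joint_velocities": joint speeds; "effort": joint torques, N m; "tool_pos": TCP position; "tool_rot": TCP orientation; "force": force on the tool from outside, world axes, zero at the start; "wrist_torque": the same for the moment, N m; "grip_width": finger opening in m.
Only numpy, scipy, OpenCV 4.12 (cv2) and the standard library are available. Lean on these libraries where they do the work, as an engineer would, in place of code of your own. Each camera call takes 0.05 s, during which the arm holds its last target.

## Task

Press the blue paddle of the capsule dispenser gently all the way down with the fingertips, so that the linked orange lid lifts wide open and all three capsules roll out into the catch tray. Then ease the paddle back up so that the lid comes down slowly and shuts without slamming. Do not touch the capsules, and leave everything else on the counter where it stands.

Things in the scene. Friction and masses are not known exactly. Their poses are not given: they have to be found in the camera images.
- dispenser: capsule dispenser, screwed down, one clear and one white cheek on a grey base plate 92 x 262 mm; origin at the counter top, z up. Along its own +y lie in order: the lever (y -0.167 to -0.055), the hopper with a clear cover (y -0.04 to 0.09, 110 mm high), and the open catch tray (inside y 0.09 to 0.185, x -0.03 to 0.03, floor about 10 mm up, walls 45 to 52 mm high). At rest three capsules lie in the hopper on a ramp that falls towards the tray, held back by the lid.
- lever: the lever, steel arm with a blue paddle; origin on its pivot, 72 mm above the counter at dispenser (0, -0.055); hinge axis along its x. Its paddle, pointing to the dispenser's -y, swings down through 0.45 rad about +x and is driven back up by a return spring. Pressing at the paddle's middle takes about 2 N at first and 4 N at the bottom, where a hard stop ends it; released, it flies back up.
- paddle (a point): middle of the top face of the lever's blue paddle (44 mm along dispenser x, 34 mm along y, 8 mm thick). At rest it is 92 mm above the counter and the face is level; fully pressed it is about 43 mm lower, shifted sideways by only 1 mm, and tilted 0.45 rad.
- lid (a joint): angle of the orange lid over the hopper's mouth, rad: 0 shut, 1.03 wide open (level). It is hinged at its top edge, lifts up over the tray, and is linked to the lever: lid angle = 2.3 x lever angle, so it falls shut as the lever comes up. Capsules pass under it from about 0.4 rad and take about 1 s to roll out.
- lid_edge (a point): lower edge of the orange lid, 56 mm wide, 76 mm from its hinge; 40 mm above the counter when shut
- tray (a point): middle of the catch tray's floor, 12 mm above the counter
- capsule_a: white and green round capsule, 24 mm diameter, 53 mm long, 30 g; origin at its centre, x along it. Starts in the hopper, across the ramp.
- capsule_b: white and green round capsule, 24 mm diameter, 53 mm long, 30 g; origin at its centre, x along it. Starts in the hopper, across the ramp.
- capsule_c: white and green round capsule, 24 mm diameter, 53 mm long, 30 g; origin at its centre, x along it. Starts in the hopper, across the ramp.
- b_jar_wax: bystander: low round white jar with a pale label band, 51 mm wide, 24 mm high; loose, origin at the centre of its underside
- b_beaker: bystander: clear round beaker, 72 mm wide, 58 mm high; loose, origin at the centre of its underside
- b_bur_stand_red: bystander: red round stand full of burs, 69 mm wide, 52 mm high; loose, origin at the centre of its underside
- b_bur_stand_purple: bystander: purple round stand full of burs, 69 mm wide, 50 mm high; loose, origin at the centre of its underside
- b_case_teal: bystander: teal retainer case, 74 x 78 mm, 27 mm high; loose, origin at the centre of its underside
- b_dappen_dish: bystander: small clear waisted dish, 31 mm wide, 26 mm high; loose, origin at the centre of its underside
- b_cast_yellow: bystander: yellow plaster arch model, 53 x 68 mm, 29 mm high; loose, origin at the centre of its underside

How it is judged (in metres and radians):
On the way, in this order (a step that is already met when the one before it is completed fails the run):
1. the fingers hold the lever down and the lid is wide open (value of joint lid above 0.85 rad and contact force between the fingers and lever above 0.5 N), for 0.2 s.
2. all three capsules lie in the tray and the lid is shut (value of joint lid below 0.06 rad and y of capsule_a in the frame of dispenser between 0.095 and 0.186 m and x of capsule_a in the frame of dispenser between -0.032 and 0.032 m and z of each of capsule_a, capsule_b, capsule_c in the frame of dispenser below 0.05 m and linear speed of each of capsule_a, capsule_b, capsule_c below 0.05 m/s and y of capsule_b in the frame of dispenser between 0.095 and 0.186 m and x of capsule_b in the frame of dispenser between -0.032 and 0.032 m and y of capsule_c in the frame of dispenser between 0.095 and 0.186 m and x of capsule_c in the frame of dispenser between -0.032 and 0.032 m), for 0.2 s.
At the end, for the whole second after the job is handed in: The lid is shut (within 0.06 rad) and all three capsules lie at rest (under 0.05 m/s) in the tray: in the dispenser's frame their centres are at y 0.095 to 0.186, x within 0.032 of the middle and lower than 0.05 (all of step 2); the robot touches nothing.
It fails at once if the lid slams (falls at more than 2.5 rad/s) (velocity of joint lid below -2.5 rad/s).
It fails at once if a capsule is touched by the robot or lifted (contact force between any of the fingers, the arm and capsule_a above 0.5 N or contact force between any of the fingers, the arm and capsule_b above 0.5 N or contact force between any of the fingers, the arm and capsule_c above 0.5 N or z of any of capsule_a, capsule_b, capsule_c in the frame of dispenser above 0.085 m).
It fails at once if a bystander is moved by more than 20 mm (distance of any of b_jar_wax, b_beaker, b_bur_stand_red, b_bur_stand_purple, b_case_teal, b_dappen_dish, b_cast_yellow from where it was at the start of the episode above 0.02 m).
It fails at once if the lever is pushed with more than 40 N (contact force between the fingers and lever above 40 N).
It also fails if it takes over 40 s, if anything falls off the work surface, if the arm or the gripper's body presses on something with over 40 N, if the wrist force passes 120 N, or if a joint passes its speed limit or range.

## Working session

There is one attempt and no reset: what is moved stays moved. The work goes in short steps, Python scripts to look and compute and a shell command to move; the robot and the scene stay as the last step left them, time stands still between calls to the robot, and variables do not carry over. Pictures are saved under pics/ and viewed, and the job is handed in when it is done.

```bash
ls; mkdir -p pics; python3 - <<'E'
from cell import env, viewer
import cv2, numpy as np
print(env.get_obs())
for n in ["scene","top","wrist"]:
    c=viewer.read_camera(n); cv2.imwrite(f"pics/{n}0.png",c["frame"][:,:,::-1])
    print(n,{k:(np.round(v,4).tolist() if k!="frame" else 0) for k,v in c.items()})
E
```

```text
pics
{'time_s': 0.0, 'qpos': array([70.42209056, 18.43644598, -4.015081  , 83.17543851,  1.29475421,
       78.54007624, -3.25974316]), 'joint_velocities': array([-0.07014246,  0.07569401,  0.05515799, -0.06794134, -0.01737166,
        0.08428215, -0.04194657]), 'effort': array([-4.85949731e-04, -4.91293502e+01, -4.04026229e-01, -3.12523592e+01,
       -6.37664529e-02,  4.39361797e-02,  1.47004666e-04]), 'tool_pos': array([ 0.22617694, -0.60878996,  0.22148637]), 'tool_rot': array([ 1.79994311e+02,  1.06733433e-01, -6.96125542e+01]), 'force': array([ 0.34056456, -0.63510402, -0.47729801]), 'wrist_torque': array([ 0.01374079, -0.01412202,  0.04769031]), 'grip_width': 0.0868001604239821}
scene {'frame': 0, 'fx': 573.2485, 'fy': 573.2485, 'cx': 316.7835, 'cy': 244.2915, 'k1': 0.038, 'view': [[-0.598, -0.8014, -0.0124, 0.3569], [-0.5994, 0.4575, -0.6568, 0.3488], [0.5321, -0.3853, -0.754, 1.3855], [0.0, 0.0, 0.0, 1.0]]}
top {'frame': 0, 'fx': 566.7352, 'fy': 566.7352, 'cx': 312.7384, 'cy': 253.7745, 'k1': -0.1829, 'view': [[0.0586, -0.9983, 0.0057, 0.0005], [-0.9403, -0.0571, -0.3356, 0.5522], [0.3354, 0.0143, -0.942, 1.6861], [0.0, 0.0, 0.0, 1.0]]}
wrist {'frame': 0, 'fx': 399.633, 'fy': 399.633, 'cx': 325.0576, 'cy': 233.1721, 'k1': 0.0052, 'hand_eye': [[1.0, -0.0017, -0.0004, 0.0013], [0.0018, 0.953, 0.3029, -0.0841], [-0.0001, -0.3029, 0.953, -0.163], [0.0, 0.0, 0.0, 1.0]]}
```

View pics/scene0.png

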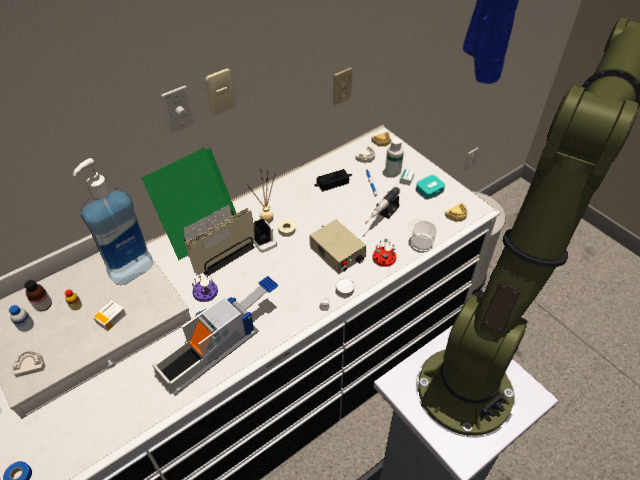

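View pics/top0.png

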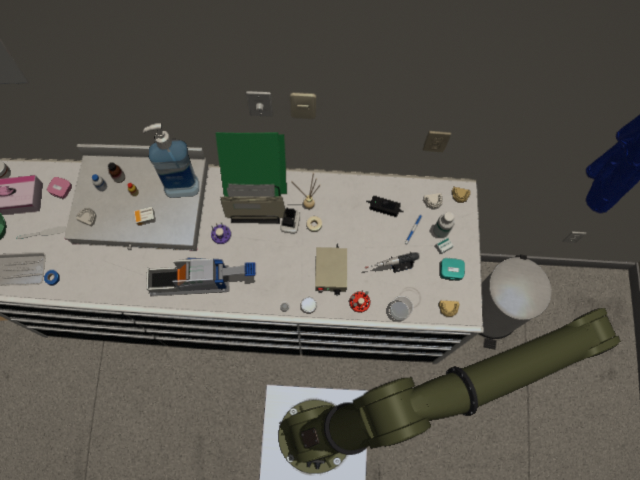

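View pics/wrist0.png

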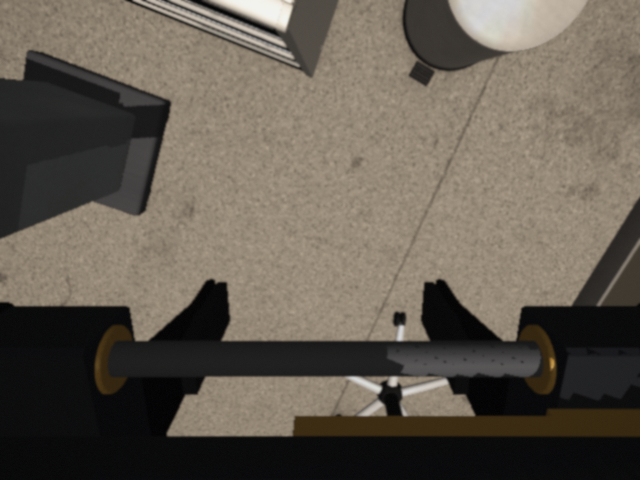

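The scene view shows the dispenser at about (205,345) and its blue paddle near (268,285). In the top view the paddle is near (243,270) and the tray near (165,278). I'll zoom in and triangulate.

```bash
cat > h.py <<'E'
from cell import env, viewer
import cv2, numpy as np
from scipy.spatial.transform import Rotation as R
def pose():
    o=env.get_obs(); T=np.eye(4); T[:3,:3]=R.from_euler('xyz',o['tool_rot'],degrees=True).as_matrix(); T[:3,3]=o['tool_pos']; return o,T
def cam(n):
    o,T=pose(); c=viewer.read_camera(n)
    V=np.array(c['view']) if n!='wrist' else np.linalg.inv(T@np.array(c['hand_eye']))
    c['V']=V; return c
def ray(c,u,v):
    a=np.array([(u-c['cx'])/c['fx'],(v-c['cy'])/c['fy']]); s=a.copy()
    for _ in range(20): s=a/(1+c['k1']*(s@s))
    W=np.linalg.inv(c['V']); d=W[:3,:3]@np.array([s[0],s[1],1]); return W[:3,3],d/np.linalg.norm(d)
def plane(c,u,v,z):
    o,d=ray(c,u,v); return o+d*(z-o[2])/d[2]
def proj(c,p):
    q=c['V']@np.append(p,1); s=q[:2]/q[2]; s=s*(1+c['k1']*(s@s)); return np.array([c['fx']*s[0]+c['cx'],c['fy']*s[1]+c['cy']])
def tri(r):
    A=np.zeros((3,3));b=np.zeros(3)
    for o,d in r:
        P=np.eye(3)-np.outer(d,d);A+=P;b+=P@o
    p=np.linalg.solve(A,b); return p,[np.linalg.norm((np.eye(3)-np.outer(d,d))@(p-o)) for o,d in r]
E
python3 - <<'E'
from h import *
for n,(x,y,w,h) in dict(scene=(145,265,140,130),top=(140,240,125,65)).items():
    c=cam(n);f=c['frame'][y:y+h,x:x+w,::-1]
    cv2.imwrite(f"pics/z_{n}.png",cv2.resize(f,None,fx=5 if n=='scene' else 6,fy=5 if n=='scene' else 6,interpolation=cv2.INTER_CUBIC)[:600,:800])
    hsv=cv2.cvtColor(c['frame'],cv2.COLOR_RGB2HSV)
    m=cv2.inRange(hsv,(100,150,50),(125,255,255)); k=np.zeros_like(m);k[y:y+h,x:x+w]=255; m&=k
    N,l,s,ce=cv2.connectedComponentsWithStats(m)
    for i in range(1,N):
        if s[i,4]>8: print(n,s[i],ce[i],plane(c,*ce[i],0.09))
E
```

```text
scene [259 276  19  16 158] [267.94936709 283.72151899] [0.49190835 0.23503167 0.09      ]
scene [228 298   8   5  25] [231.32 299.44] [0.50661547 0.33667895 0.09      ]
scene [242 312  11  19  98] [246.93877551 320.92857143] [0.42749777 0.33965033 0.09      ]
top [215 260   7   5  25] [217.44 261.64] [0.50865739 0.33172426 0.09      ]
top [245 263  10  13 107] [249.8411215  269.14953271] [0.49022436 0.22692686 0.09      ]
top [215 266   9  17  46] [217.56521739 276.89130435] [0.45862608 0.3256175  0.09      ]
```

```bash
ls pics
```

```text
scene0.png
top0.png
wrist0.png
z_scene.png
z_top.png
```

View pics/z_scene.png

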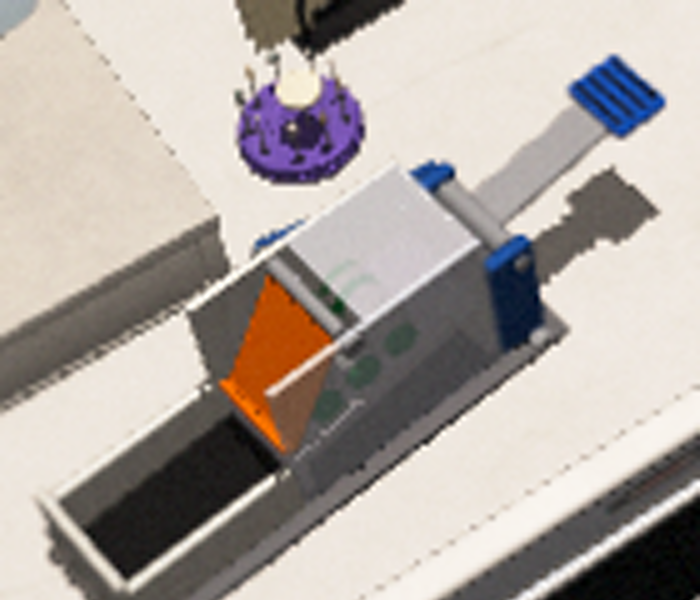

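View pics/z_top.png

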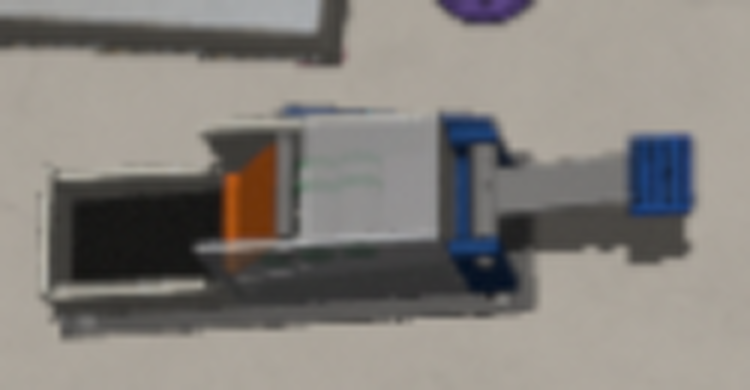

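```bash
python3 - <<'E'
from h import *
s=cam('scene');t=cam('top')
P={'paddle':((268.4,284.1),(250.2,269.2)),
'trayNearL':((145+47/5,265+500/5),(140+52/6,240+172/6)),'trayNearR':((145+125/5,265+588/5),(140+48/6,240+297/6)),
'lidedge_r':((145+285/5,265+450/5),(140+232/6,240+268/6)),}
for k,(a,b) in P.items():
    p,r=tri([ray(s,*a),ray(t,*b)]);print(k,p.round(4),np.round(r,4))
for c,u in ((s,(268.4,284.1)),(t,(250.2,269.2))): print(plane(c,*u,0.092))
print(t['V'][0])
E
```

```text
paddle [0.4965 0.229  0.077 ] [0.0025 0.0025]
trayNearL [0.4914 0.57   0.0305] [0.0018 0.0018]
trayNearR [0.4207 0.5609 0.0363] [0.0037 0.0037]
lidedge_r [0.4452 0.4634 0.0288] [0.0031 0.0031]
[0.48881807 0.23549652 0.092     ]
[0.48949125 0.2255273  0.092     ]
[ 5.86095233e-02 -9.98264690e-01  5.70371840e-03  4.91502355e-04]
```

Paddle estimate is about (0.489, 0.230, 0.092), dispenser yaw about +5.5°. I'll travel at z 0.22 over the low items with the fingers closed, then refine with the wrist camera.

```bash
python3 -m pendant '[[-0.12,-0.12,0,0,0,0],[-0.25,-0.25,0,0,0,0],[-0.38,-0.38,0,0,0,0],[-0.5,-0.5,0,0,0,0],[-0.62,-0.62,0,0,0,0],[-0.75,-0.75,0,0,0,0],[-0.88,-0.88,0,0,0,0],[-1,-1,0,0,0,0]]' 0 10
```

```text
time_s: 1.35
tool_pos: [0.2859, -0.4796, 0.2226]
tool_rot: [-180.0, -0.0, -69.6]
force: [0.3, -0.6, -0.0]
grip_width: 0.0152
```

```bash
python3 -m pendant '[[-0.12,-0.12,0,0,0,0],[-0.25,-0.25,0,0,0,0],[-0.38,-0.38,0,0,0,0],[-0.5,-0.5,0,0,0,0],[-0.62,-0.62,0,0,0,0],[-0.75,-0.75,0,0,0,0],[-0.88,-0.88,0,0,0,0],[-1,-1,0,0,0,0]]' && python3 -m pendant '[[-0.12,-0.12,0,0,0,0],[-0.25,-0.25,0,0,0,0],[-0.38,-0.38,0,0,0,0],[-0.5,-0.5,0,0,0,0],[-0.62,-0.62,0,0,0,0],[-0.75,-0.75,0,0,0,0],[-0.88,-0.88,0,0,0,0],[-1,-1,0,0,0,0]]'
```

```text
time_s: 2.35
tool_pos: [0.3448, -0.351, 0.2226]
tool_rot: [-180.0, -0.0, -69.6]
force: [0.2, -0.1, 0.3]
grip_width: 0.0006
time_s: 3.35
tool_pos: [0.4037, -0.2224, 0.2226]
tool_rot: [-180.0, -0.0, -69.6]
force: [-0.6, -0.7, 0.5]
grip_width: 0.0008
```

```bash
python3 -m pendant '[[-0.12,-0.12,0,0,0,0],[-0.25,-0.25,0,0,0,0],[-0.38,-0.38,0,0,0,0],[-0.5,-0.5,0,0,0,0],[-0.62,-0.62,0,0,0,0],[-0.75,-0.75,0,0,0,0],[-0.88,-0.88,0,0,0,0],[-1,-1,0,0,0,0]]'
```

```text
time_s: 4.35
tool_pos: [0.4624, -0.094, 0.2225]
tool_rot: [-180.0, -0.0, -69.6]
force: [0.0, 0.1, 0.5]
grip_width: 0.0005
```

```bash
python3 -m pendant '[[-0.12,-0.1,0,0,0,0],[-0.25,-0.2,0,0,0,0],[-0.38,-0.3,0,0,0,0],[-0.5,-0.4,0,0,0,0],[-0.62,-0.5,0,0,0,0],[-0.75,-0.6,0,0,0,0],[-0.88,-0.7,0,0,0,0],[-1,-0.8,0,0,0,0]]' && python3 -m pendant '[[-0.12,-0.04,0,0,0,-0.1],[-0.25,-0.08,0,0,0,-0.2],[-0.38,-0.12,0,0,0,-0.31],[-0.5,-0.15,0,0,0,-0.42],[-0.62,-0.2,0,0,0,-0.52],[-0.75,-0.24,0,0,0,-0.63],[-0.88,-0.27,0,0,0,-0.73],[-1,-0.3,0,0,0,-0.835]]'
python3 - <<'E'
from h import *
c=cam('wrist');cv2.imwrite('pics/w1.png',c['frame'][:,:,::-1]);print(pose()[0]['tool_pos'],proj(c,[.489,.23,.092]))
E
```

```text
time_s: 5.35
tool_pos: [0.5024, 0.0276, 0.2225]
tool_rot: [-180.0, -0.0, -69.6]
force: [0.7, 0.7, 0.1]
grip_width: 0.0003
time_s: 6.35
tool_pos: [0.4954, 0.1318, 0.2225]
tool_rot: [-180.0, -0.0, 5.8]
force: [-0.5, 0.0, 0.0]
grip_width: 0.0003
[0.49496215 0.13381839 0.22262234] [329.25876466  81.94032695]
```

View pics/w1.png

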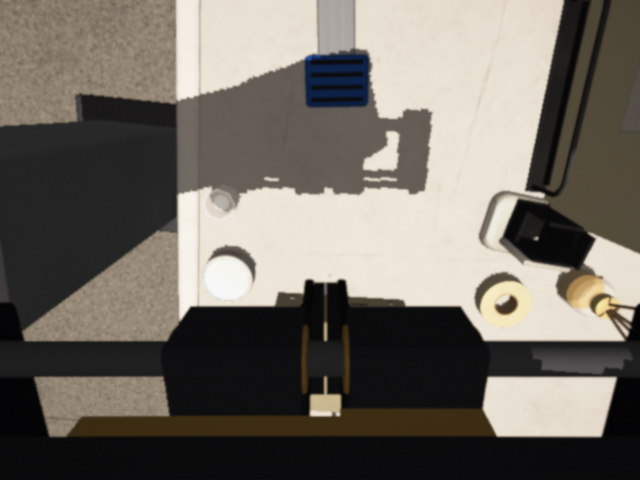

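The wrist view shows the paddle centred at about (337,80), spanning (306,55) to (369,106), aligned with the tool. The tan box's edge is at right, (535,190).

```bash
python3 - <<'E'
from h import *
c=cam('wrist');s=cam('scene');t=cam('top')
hsv=cv2.cvtColor(c['frame'],cv2.COLOR_RGB2HSV)
m=cv2.inRange(hsv,(100,130,20),(130,255,255));m[200:]=0
m=cv2.morphologyEx(m,cv2.MORPH_CLOSE,np.ones((9,9)))
r=cv2.minAreaRect(max(cv2.findContours(m,0,2)[0],key=cv2.contourArea));print(r)
u=r[0]
print('w92',plane(c,*u,.092))
b=[plane(c,*q,.092) for q in cv2.boxPoints(r)];print(np.round(b,4))
print(tri([ray(c,*u),ray(s,268.4,284.1),ray(t,250.2,269.2)]))
print(tri([ray(c,*u),ray(s,268.4,284.1)]),tri([ray(c,*u),ray(t,250.2,269.2)]))
for q in [(530,190),(560,5),(430,110)]: print(q,plane(c,*q,0),plane(c,*q,.1))
T=pose()[1]; 
for p in (plane(c,*u,.092),): print('tool',np.linalg.inv(T)@np.append(p,1))
print(pose()[0]['tool_rot'])
E
```

```text
((337.5, 84.0), (50.0, 61.0), 90.0)
w92 [0.49360792 0.23146342 0.092     ]
[[0.4712 0.245  0.092 ]
 [0.5123 0.2494 0.092 ]
 [0.5168 0.2174 0.092 ]
 [0.4742 0.2128 0.092 ]]
(array([0.49450226, 0.2302622 , 0.08043247]), [np.float64(0.0019101596063023129), np.float64(0.002259270241645997), np.float64(0.003407206454136473)])
(array([0.49403652, 0.23225388, 0.08393408]), [np.float64(0.00042957704382287214), np.float64(0.00042957704382298636)]) (array([0.4946405 , 0.23013205, 0.07408379]), [np.float64(0.002350826958227472), np.float64(0.0023508269582275198)])
(530, 190) [0.69447654 0.15981757 0.        ] [0.64052229 0.17436605 0.1       ]
(560, 5) [0.67772268 0.31938262 0.        ] [0.62811152 0.29256712 0.1       ]
(430, 110) [0.58330337 0.22312645 0.        ] [0.55816849 0.22126339 0.1       ]
tool [ 0.0075033  -0.10044263  0.1304626   1.        ]
[1.79987009e+02 2.15882824e-03 5.37530359e+00]
```

```bash
python3 -m pendant '[[0.02,-0.2,0,0,0,0],[0.04,-0.4,0.1,0,0,0],[0.06,-0.6,0.3,0,0,0],[0.07,-0.8,0.5,0,0,0],[0.07,-0.95,0.7,0,0,0],[0.07,-1,0.9,0,0,0],[0.07,-1,1,0,0,0],[0.07,-1,1,0,0,0]]'
python3 - <<'E'
from h import *
print(pose()[0])
for n,(x,y,w,h) in dict(scene=(145,225,160,150)).items():
    c=cam(n);f=c['frame'][y:y+h,x:x+w,::-1]
    cv2.imwrite(f"pics/z1_{n}.png",cv2.resize(f,None,fx=4,fy=4,interpolation=cv2.INTER_CUBIC))
c=cam('wrist');cv2.imwrite('pics/w2.png',c['frame'][:,:,::-1])
E
```

```text
time_s: 7.55
tool_pos: [0.4927, 0.2297, 0.1218]
tool_rot: [180.0, 0.1, 5.4]
force: [-0.3, -0.3, 0.2]
grip_width: 0.0007
{'time_s': 7.55, 'qpos': array([ 17.40020071,  16.20324875, -51.478372  , 104.02556051,
        13.78700663,  66.43198345, -33.12622895]), 'joint_velocities': array([ 0.22451859, -1.02260602, -0.51442825, -1.28216049, -0.33497208,
        0.49119461,  0.27334861]), 'effort': array([ -0.28378839, -32.25742579,  -6.62295565, -27.92082131,
        -0.05024929,  -0.06030746,  -0.03513159]), 'tool_pos': array([0.49270178, 0.22974946, 0.12178956]), 'tool_rot': array([1.79950641e+02, 7.99178156e-02, 5.43994883e+00]), 'force': array([-0.31445705, -0.30745259,  0.22940651]), 'wrist_torque': array([-0.01097015, -0.09212704,  0.0099325 ]), 'grip_width': 0.0007393118362029423}
```

View pics/z1_scene.png

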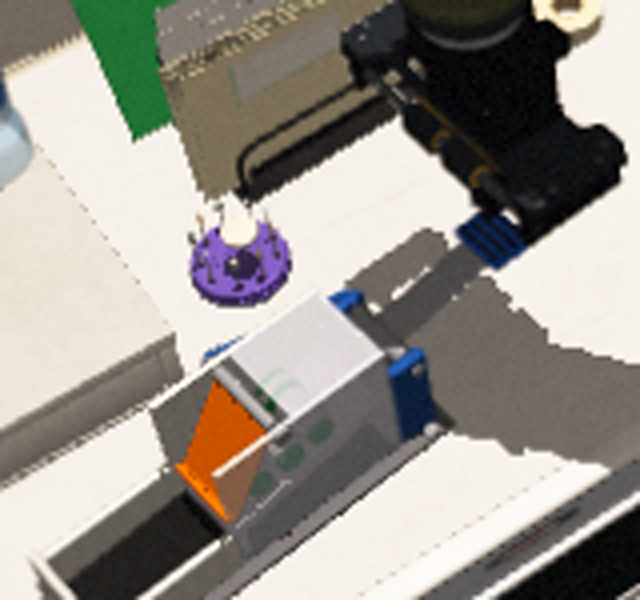

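View pics/w2.png

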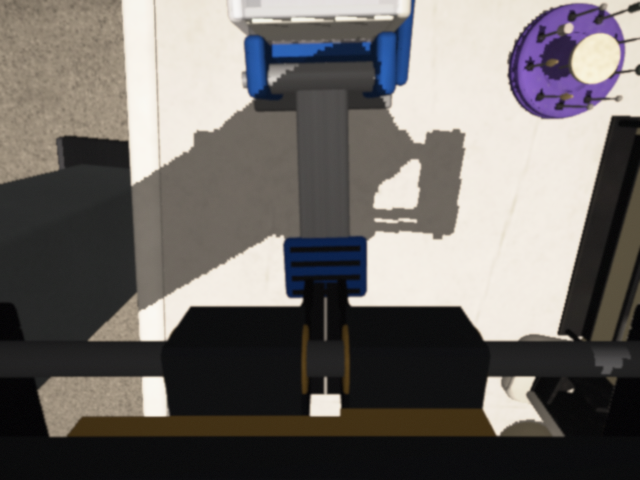

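The scene crop shows the fingers above the paddle and the lid shut. The wrist view has the paddle at (326,267), with the tips just behind it. Checking the lateral position.

```bash
python3 - <<'E'
from h import *
c=cam('wrist');o,T=pose()
for q in [(326,267),(286,239),(366,239),(366,296),(288,296),(323,95)]:
  print(q,[(np.linalg.inv(T)@np.append(plane(c,*q,z),1))[:3].round(4) for z in (.085,.092)])
E
```

```text
(326, 267) [array([0.0009, 0.0007, 0.0382]), array([ 0.0009, -0.0022,  0.0312])]
(286, 239) [array([-0.0203, -0.0154,  0.0382]), array([-0.0196, -0.0177,  0.0312])]
(366, 239) [array([ 0.0221, -0.0153,  0.0383]), array([ 0.0214, -0.0176,  0.0313])]
(366, 296) [array([0.0231, 0.0182, 0.0383]), array([0.0223, 0.0147, 0.0313])]
(288, 296) [array([-0.0203,  0.018 ,  0.0382]), array([-0.0195,  0.0145,  0.0312])]
(323, 95) [array([-0.0004, -0.0875,  0.0382]), array([-0.0004, -0.0873,  0.0312])]
```

```bash
python3 -m pendant '[[0,0,0.1,0,0,0],[0,0,0.2,0,0,0],[0,0,0.27,0,0,0],[0,0,0.34,0,0,0],[0,0,0.4,0,0,0],[0,0,0.46,0,0,0],[0,0,0.52,0,0,0],[0,0,0.58,0,0,0]]'
python3 -m pendant '[[0,0,0.01,0,0,0],[0,0,0.02,0,0,0],[0,0,0.03,0,0,0],[0,0,0.04,0,0,0],[0,0,0.05,0,0,0],[0,0,0.06,0,0,0],[0,0,0.07,0,0,0],[0,0,0.07,0,0,0]]'
python3 - <<'E'
from h import *
for n,(x,y,w,h) in dict(scene=(145,225,160,150)).items():
    c=cam(n);f=c['frame'][y:y+h,x:x+w,::-1]
    cv2.imwrite(f"pics/z2_{n}.png",cv2.resize(f,None,fx=4,fy=4,interpolation=cv2.INTER_CUBIC))
E
```

```text
time_s: 8.7
tool_pos: [0.493, 0.2305, 0.0642]
tool_rot: [180.0, -0.0, 5.5]
force: [0.9, -2.8, 2.6]
grip_width: 0.0007
time_s: 9.7
tool_pos: [0.4929, 0.2313, 0.0576]
tool_rot: [-180.0, -0.0, 5.5]
force: [1.7, -2.6, 2.6]
grip_width: 0.0008
```

View pics/z2_scene.png

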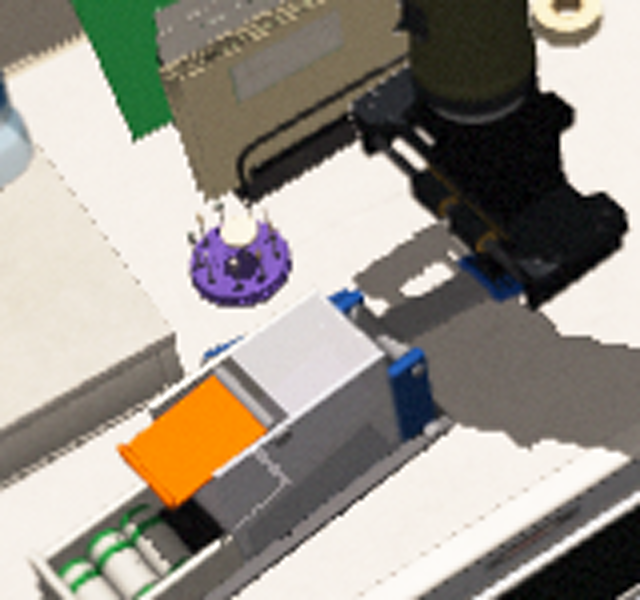

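The lid is nearly level and the three capsules are in the tray at about (60-150, 525-580). Pressing on to the stop and holding.

```bash
python3 -m pendant '[[0,0,0.01,0,0,0],[0,0,0.02,0,0,0],[0,0,0.03,0,0,0],[0,0,0.04,0,0,0],[0,0,0.05,0,0,0],[0,0,0.05,0,0,0],[0,0,0.05,0,0,0],[0,0,0.05,0,0,0]]'
python3 - <<'E'
from h import *
for n,(x,y,w,h) in dict(scene=(145,285,100,100),top=(140,240,125,65)).items():
    c=cam(n);f=c['frame'][y:y+h,x:x+w,::-1]
    cv2.imwrite(f"pics/z3_{n}.png",cv2.resize(f,None,fx=6,fy=6,interpolation=cv2.INTER_CUBIC))
E
```

```text
time_s: 10.75
tool_pos: [0.4928, 0.2318, 0.0528]
tool_rot: [-179.9, -0.0, 5.6]
force: [-0.3, 0.7, 5.5]
grip_width: 0.0002
```

View pics/z3_scene.png

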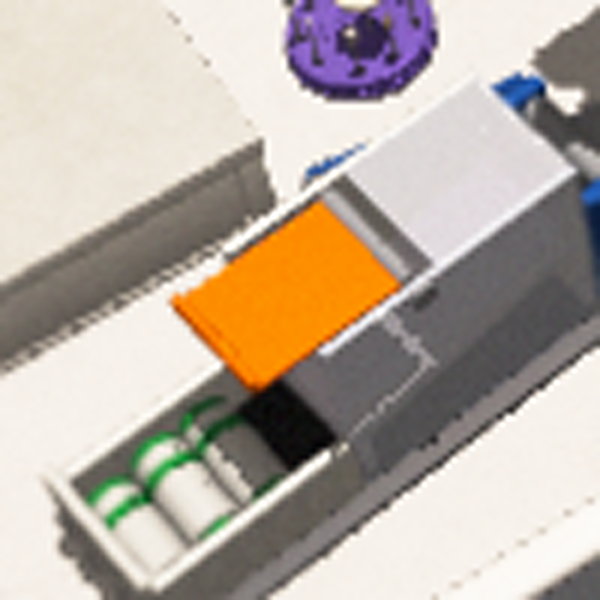

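View pics/z3_top.png

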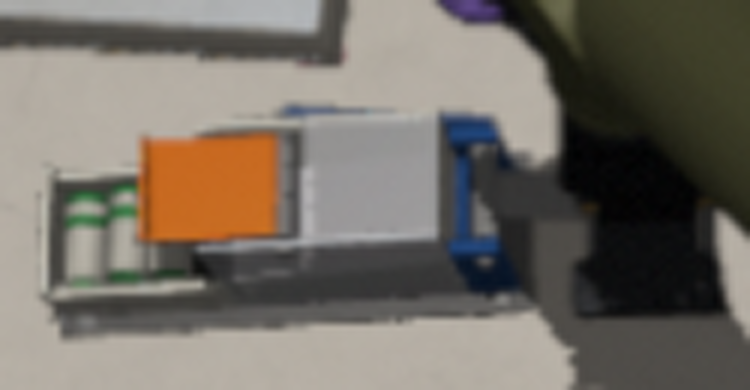

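The lid is level (wide open) and all three capsules lie side by side in the tray. Force is 5.5 N, so it's at the stop. Easing up slowly at about 20 mm/s.

```bash
python3 -m pendant '[[0,0,-0.02,0,0,0],[0,0,-0.04,0,0,0],[0,0,-0.065,0,0,0],[0,0,-0.09,0,0,0],[0,0,-0.115,0,0,0],[0,0,-0.14,0,0,0],[0,0,-0.165,0,0,0],[0,0,-0.19,0,0,0]]'
python3 -m pendant '[[0,0,-0.02,0,0,0],[0,0,-0.04,0,0,0],[0,0,-0.06,0,0,0],[0,0,-0.08,0,0,0],[0,0,-0.1,0,0,0],[0,0,-0.12,0,0,0],[0,0,-0.14,0,0,0],[0,0,-0.16,0,0,0]]'
python3 -m pendant '[[0,0,-0.015,0,0,0],[0,0,-0.03,0,0,0],[0,0,-0.045,0,0,0],[0,0,-0.06,0,0,0],[0,0,-0.08,0,0,0],[0,0,-0.1,0,0,0],[0,0,-0.12,0,0,0],[0,0,-0.14,0,0,0]]'
```

```text
time_s: 11.85
tool_pos: [0.4927, 0.2304, 0.0715]
tool_rot: [180.0, 0.0, 5.5]
force: [-0.4, -3.2, 2.9]
grip_width: 0.0006
time_s: 12.85
tool_pos: [0.4925, 0.2319, 0.0877]
tool_rot: [-179.9, -0.0, 5.6]
force: [-0.3, 0.8, 1.4]
grip_width: 0.0006
time_s: 13.85
tool_pos: [0.4928, 0.2309, 0.1016]
tool_rot: [180.0, 0.0, 5.5]
force: [0.2, 0.5, -0.1]
grip_width: 0.0008
```

```bash
python3 -m pendant '[[0,0,-0.05,0,0,0],[0,0,-0.15,0,0,0],[0,0,-0.3,0,0,0],[0,0,-0.45,0,0,0],[0,0,-0.6,0,0,0],[0,0,-0.8,0,0,0],[0,0,-0.9,0,0,0],[0,0,-0.9,0,0,0]]'
python3 -m pendant '[[0,0,0,0,0,0],[0,0,0,0,0,0],[0,0,0,0,0,0],[0,0,0,0,0,0],[0,0,0,0,0,0],[0,0,0,0,0,0],[0,0,0,0,0,0],[0,0,0,0,0,0]]'
python3 - <<'E'
from h import *
for n,(x,y,w,h) in dict(scene=(145,265,140,120),top=(140,240,125,65)).items():
    c=cam(n);f=c['frame'][y:y+h,x:x+w,::-1]
    cv2.imwrite(f"pics/z4_{n}.png",cv2.resize(f,None,fx=5 if n=='scene' else 6,fy=5 if n=='scene' else 6,interpolation=cv2.INTER_CUBIC))
t=c;s=cam('scene')
# dispenser frame from paddle (0,-.150), tray far end; yaw from tool
yaw=np.radians(5.5);Rz=np.array([[np.cos(yaw),-np.sin(yaw)],[np.sin(yaw),np.cos(yaw)]])
o=np.array([.493,.231])-Rz@[0,-.15]
for y in (.095,.186):
  for x in (-.03,.03): 
    p=np.append(o+Rz@[x,y],.022); a=proj(s,p);b=proj(t,p); print(x,y,((a-[145,265])*5).round(),((b-[140,240])*6).round())
E
```

```text
time_s: 14.85
tool_pos: [0.4933, 0.2312, 0.1925]
tool_rot: [-180.0, -0.1, 5.5]
force: [0.2, -0.2, -0.3]
grip_width: 0.001
time_s: 15.85
tool_pos: [0.4928, 0.2309, 0.1915]
tool_rot: [180.0, -0.0, 5.5]
force: [-0.4, 0.1, 0.0]
grip_width: 0.0002
-0.03 0.095 [283. 477.] [215. 276.]
0.03 0.095 [215. 399.] [219. 170.]
-0.03 0.186 [125. 592.] [ 51. 280.]
0.03 0.186 [ 58. 509.] [ 57. 176.]
```

View pics/z4_scene.png

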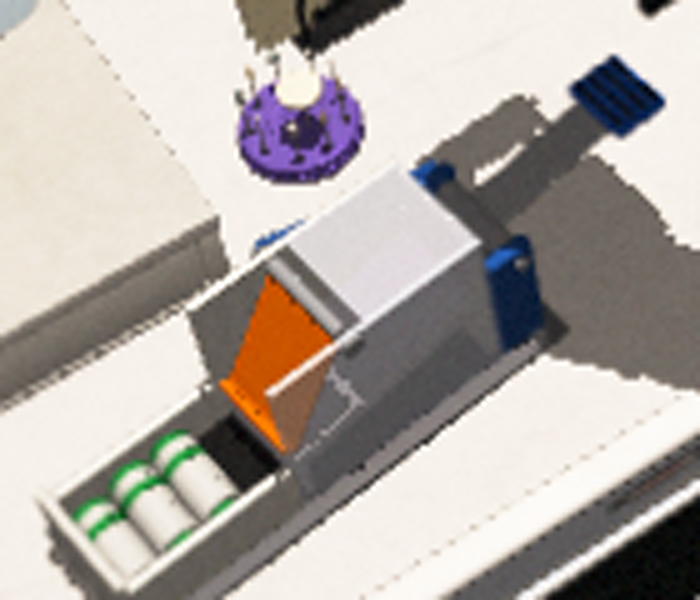

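View pics/z4_top.png

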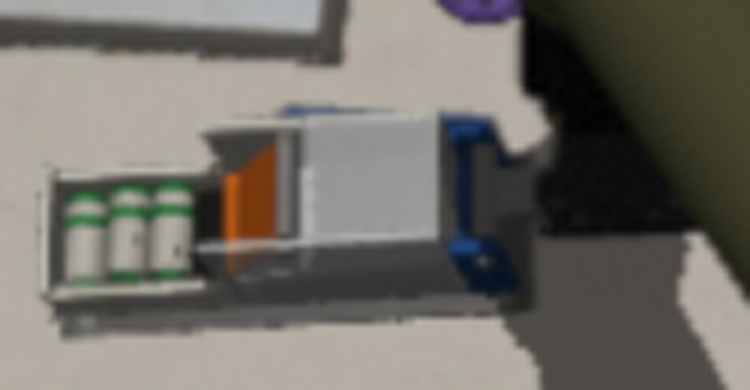

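The lid looks exactly as it did at the start (shut). The three capsules lie side by side in the tray, top-crop columns 85, 128 and 172, all between the 54 and 217 limits. The arm is clear at z 0.19.

```bash
python3 -c "
from cell import env
print(env.sign_off())"
```

```text
the job is handed in; nothing more can be done
None
```

The task looks complete and I've handed the job in at about 16 s; the sign-off gave no verdict.

**What I did:** With the fingers closed, I pressed the middle of the blue paddle down to its stop. The force reading there was 5.5 N, the highest at any check. The lid swung level and all three capsules rolled out. I then eased the paddle up at about 15–25 mm/s and withdrew the arm to 0.19 m.

**Last checks:**
- **Lid:** it looks the same as at the start in both views, so I take it as shut.
- **Capsules:** all three lie side by side in the tray, within the y limits in the top view.
- **Robot:** it is clear of everything, with force around 0 N.
- **Bystanders:** the purple bur stand is where it was. I did not re-measure the others, but the arm passed well above them and I saw no contact force.

**Disagreement:** the scene and top cameras differed by about 10 mm on where the paddle was, and triangulating from them put it 8–15 mm too low. I used the wrist camera with the given 92 mm height instead, and it was centred to about 2 mm.

**Not measured:** I judged the lid's angle and closing speed from the pictures and the arm's speed, not from a direct reading.

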